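Shut the gate and reload the heatsink chute, fins up

TASK

Reload the gravity chute with heatsinks: first push the gate at its lower end fully shut by the handle with the red ball, so that nothing can slide out. Then feed both heatsinks from the black tray endways into the upper mouth, so that each slides down and lies flat in the channel on its base with the fins up, one right behind the other against the gate. Leave the other things on the desk where they are.

Things in the scene. Friction and masses are not known exactly. Their poses are not given: they have to be found in the camera images.
- chute_track: sloping aluminium channel of the chute (fixed). Origin on its floor, mid-width, at the upper mouth, 190 mm above the desk. x runs down the floor, to the robot's right, 47 degrees below level (the chute may be turned a little about the vertical); y is level across it, away from the robot, z square to the floor, up. The floor is smooth: a heatsink let go on it slides down by itself
- chute_mouth (a point): same point and axes as the channel's origin. Side walls 22 mm high, 2.5 mm thick, begin here: 60 mm apart inside, narrowing to 52 mm at 20 mm down the slope and so to the end. A bare tongue of floor, 36 mm wide and 3 mm thick, sticks out 30 mm up the slope from here. Legs under the mouth stand within 33 mm of the middle plane
- chute_stop (a point): point on the floor, mid-width, under the shut gate's upper face, 186.5 mm down from the mouth; channel axes. A white key rib 8 mm wide, 5 mm high on the floor (from 38 mm below the mouth almost to here; a 2.5 mm step leads it from 29 mm) fits the heatsinks' groove. Two straps, 98 and 166 mm down, leave 30 mm over the floor. The channel's open end is 30 mm below this point
- chute_gate (a joint): slide of the gate bar across the channel's lower end, m: 0 shut (bar right across), 0.065 fully drawn out towards the robot (channel -y). It moves along channel y, takes about 3 N to push and stays where it is left. When it is open a heatsink slides out of the chute
- chute_gate_handle (a point): upright gate handle: a dark pin, 14 mm across, under a red ball, 22 mm across. The point is on the pin's axis, 15 mm below the ball's centre; the pin is bare for 20 mm below the point, down to the bar. It moves with the gate and stands 66 mm on the robot's side (channel -y) of the channel's middle when shut; the bar's guide ends 9 mm nearer to the channel
- heatsink_1_center (a point): centre of one heatsink of bare aluminium, 90 long x 48 wide x 27 mm thick, 0.16 kg, both ends alike. It stands on end: the point is 45 mm above the tray floor and 45 mm below its top end. z runs along its length (up at the start), y across the 48 mm width between its flat outer sides (grip these), x from the flat base to the fins
- heatsink_2_center (a point): centre of the other, like heatsink of bare aluminium, 90 long x 48 wide x 27 mm thick, 0.16 kg, both ends alike. It stands on end: the point is 45 mm above the tray floor and 45 mm below its top end. z runs along its length (up at the start), y across the 48 mm width between its flat outer sides (grip these), x from the flat base to the fins
- heatsink_1_fins (a point): point on the fin tips of the first heatsink, 13.5 mm from its centre on the finned side (heatsink +x). Seven fins 18 mm high, 5 mm apart, stand on a base 9 mm thick, whose flat back (-x side) has a groove 14 mm wide and 6 mm deep all along its middle
- heatsink_2_fins (a point): point on the fin tips of the second heatsink, 13.5 mm from its centre on the finned side (heatsink +x). Seven fins 18 mm high, 5 mm apart, stand on a base 9 mm thick, whose flat back (-x side) has a groove 14 mm wide and 6 mm deep all along its middle
- stock_tray: shallow black tray (fixed), 120 x 240 x 14 mm, walls and floor 3 mm; origin under its middle. The heatsinks stand in it, 100 to 145 mm apart, turned any way
- mug: white mug with grey dots, 82 mm wide, 91 mm high; origin under its middle. Leave it alone
- multimeter: yellow and grey multimeter, 168 x 82 x 47 mm; origin under its middle. Leave it alone
- board: green circuit board on stand-offs, 62 x 100 x 26 mm; origin under its middle. Leave it alone
- small_board: small green circuit board on stand-offs, 45 x 58 x 26 mm; origin under its middle. Leave it alone
- magnet_dish: round steel magnet dish, 100 mm wide, 24 mm high; origin under its middle. Leave it alone
- marker: red and white marker pen, 17 x 135 x 16 mm; origin under its middle. Leave it alone
- small_screwdriver: small black screwdriver, 13 x 125 x 13 mm; origin under its middle. Leave it alone
Not all that is in view belongs to the job. Leave any blue or purple look-alike of the part that bears heatsink_1_center alone.

How it is judged:
On the way, in this order (a step that is already met when the one before it is completed fails the run):
1. the gate is shut, before anything is loaded (value of joint chute_gate below 0.005 m), for 0.2 s.
2. the first heatsink, let go, lies fins up on the channel floor against the shut gate (value of joint chute_gate below 0.005 m and ((x of heatsink_1_center in the frame of chute_track between 0.134 and 0.147 m and y of heatsink_1_center in the frame of chute_track between -0.006 and 0.006 m and z of heatsink_1_center in the frame of chute_track between 0.009 and 0.018 m and z of heatsink_1_fins in the frame of chute_track above 0.023 m and angle between the z axis of heatsink_1_center and the x axis of chute_track, either way round below 0.1 rad and contact force between heatsink_1 and the fingers below 0.05 N) or (x of heatsink_2_center in the frame of chute_track between 0.134 and 0.147 m and y of heatsink_2_center in the frame of chute_track between -0.006 and 0.006 m and z of heatsink_2_center in the frame of chute_track between 0.009 and 0.018 m and z of heatsink_2_fins in the frame of chute_track above 0.023 m and angle between the z axis of heatsink_2_center and the x axis of chute_track, either way round below 0.1 rad and contact force between heatsink_2 and the fingers below 0.05 N))), for 0.2 s.
At the end, for the whole second after the job is handed in: Gate shut within 5 mm. Both heatsinks let go, fins up and flat on the channel floor (within 4 mm, 0.1 rad), within 6 mm of its middle line; one against the gate (centre 134 to 147 mm down from the mouth), the other right behind it (41 to 60 mm). Either may be first (value of joint chute_gate below 0.005 m and (((x of heatsink_1_center in the frame of chute_track between 0.134 and 0.147 m and y of heatsink_1_center in the frame of chute_track between -0.006 and 0.006 m and z of heatsink_1_center in the frame of chute_track between 0.009 and 0.018 m and z of heatsink_1_fins in the frame of chute_track above 0.023 m and angle between the z axis of heatsink_1_center and the x axis of chute_track, either way round below 0.1 rad and contact force between heatsink_1 and the fingers below 0.05 N) and (x of heatsink_2_center in the frame of chute_track between 0.041 and 0.06 m and y of heatsink_2_center in the frame of chute_track between -0.006 and 0.006 m and z of heatsink_2_center in the frame of chute_track between 0.009 and 0.018 m and z of heatsink_2_fins in the frame of chute_track above 0.023 m and angle between the z axis of heatsink_2_center and the x axis of chute_track, either way round below 0.1 rad and contact force between heatsink_2 and the fingers below 0.05 N)) or ((x of heatsink_2_center in the frame of chute_track between 0.134 and 0.147 m and y of heatsink_2_center in the frame of chute_track between -0.006 and 0.006 m and z of heatsink_2_center in the frame of chute_track between 0.009 and 0.018 m and z of heatsink_2_fins in the frame of chute_track above 0.023 m and angle between the z axis of heatsink_2_center and the x axis of chute_track, either way round below 0.1 rad and contact force between heatsink_2 and the fingers below 0.05 N) and (x of heatsink_1_center in the frame of chute_track between 0.041 and 0.06 m and y of heatsink_1_center in the frame of chute_track between -0.006 and 0.006 m and z of heatsink_1_center in the frame of chute_track between 0.009 and 0.018 m and z of heatsink_1_fins in the frame of chute_track above 0.023 m and angle between the z axis of heatsink_1_center and the x axis of chute_track, either way round below 0.1 rad and contact force between heatsink_1 and the fingers below 0.05 N)))); the robot touches nothing.
It fails at once if a bystander (mug, multimeter, circuit board, magnet dish, marker pen, small screwdriver) is moved more than 30 mm (distance of any of mug, multimeter, board, magnet_dish, marker, small_screwdriver, small_board from where it was at the start of the episode above 0.03 m).
It also fails if it takes over 67 s, if anything falls off the work surface, if the arm or the gripper's body presses on something with over 40 N, if the wrist force passes 120 N, or if a joint passes its speed limit or range.

ROBOT

A 6-joint arm with a two-finger parallel gripper is mounted at the origin on a cart in front of the work surface, level with it; the furniture and walls round the work are solid. World frame = base frame: x ahead of the robot, y to its left, z up, the work surface at z = 0. Lengths are in m, angles in rad, forces in N, time in s.
With the tool pointing down it reaches from about 0.35 to 0.775 m from the base axis. Payload 7.3 kg.
Tool frame: the origin (TCP) lies at the very end of the fingers, on their centre line; the grasp point (between the pads) lies 19 mm behind it; z points along the fingers, y is the line along which they close (so a half turn about z gives the same grasp; the last joint's range is limited). The gripper opens to 92 mm and grips with 3 to 60 N. Pads are 19 mm wide; open, the fingers measure 130 mm over their backs; the gripper's body (75 mm by 190 mm) begins 47 mm behind the grasp point.
Start: joints at [1.059, 0.342, 1.524, -0, 1.275, -0.146], TCP at [0.188, 0.49, 0.227] pointing down, gripper open.
Joint ranges: [-2.53, 2.53], [-0.77, 2.02], [0.04, 2.7], [-1, 4.14], [0.28, 2.66], [-3.11, 3.11]. Speed limits (rad/s): [2.57, 2.57, 3.14, 3.14, 3.14, 3.14].

INTERFACE

Orientations are given as [roll, pitch, yaw] about the fixed x, y, z axes, in that order (R = Rz(yaw) Ry(pitch) Rx(roll)).
In Python, from cell import robot gives the robot as it stands.
- The arm moves only by the tool apply_moves, never from a script. Its argument "motion" is text: rows parted by semicolons, each of 7 numbers parted by spaces: the opening in per cent of the stroke, from 0 (shut) to 100 (fully open), then the shift along the tool's x, y, z in cm, then the turn, a rotation vector about the tool's x, y, z in rad. A call has 1 to 20 rows; each row shifts and turns the commanded pose from where the row before left it, along the tool's axes as they then stand; what a row does not reach is not made up. A row lasts 1/8 s, in which the tool goes at most 62.5 mm and 10.7 degrees, less where a joint would pass 70% of its speed; a pose out of reach is approached as far as the arm can. A call with a gripper value outside its range is refused whole. The fingers move at their own pace and stop on an object; "force" is the grip in N (left out, the last holds). Time passes only in rows, so rows that do not move let the fingers close. It gives the time, the measured TCP pose, the force, the opening and the grip force at its end, in the units of the state.
- robot.observe(): the state, without advancing time (a new reading comes with each control period).
- robot.read_camera(name): name is "side" or "top"; returns a dict with "img" (480x640x3 uint8, red, green, blue), "fovy" (degrees; the focal length in pixels is half the picture's height over the tangent of half this angle, whatever the lens; pixels are square), "cx", "cy" (the principal point, pixels), "R" (3x3) and "t" (3): a world point X has camera coordinates R X + t. Camera axes: x right, y down, z forward; pixel columns grow to the right and rows downward; lengths in m; the calibration is good to about 2 mm. A picture is of the moment at which its call begins. There is no depth.
- robot.hand_in(): hands the job in; it is judged then, once.
Trained networks look in a picture, given as the dict that the camera call returned (one of the last four; its "shot" number tells which), for a name from the list of things; names that differ only in an ending like _2 or _b are one class to them, and where a whole thing is asked for, a point or a joint stands for the part that bears it (a point fixed in the world has none). Each returns a list of dicts, best first, with "score" (0 to 1); they miss things now and then, are a little off and sometimes report something else, mostly with a low value. They report only what shows in the picture. A call takes as long as a camera call. They do not tell look-alikes from the thing itself.
- robot.search_frame(target, picture): "centre" ([x, y, z] in m, in world coordinates, good to about 4 mm: the middle of the surface that is visible of it).
- robot.trace(target, picture): "pixels" (480x640 bool, what is visible of it).
The state is a dict: "time": time; "qpos": joint angles; "qvel": joint speeds; "joint_efforts": joint torques, N m; "tool_pos": TCP position; "tool_rot": TCP orientation; "contact_force": force on the tool from outside, world axes, zero at the start; "torque": the same for the moment, N m; "opening": finger opening in m; "grip_force": force on a finger pad.
Only numpy, scipy, OpenCV 4.12 (cv2) and the standard library are available. Lean on these libraries where they do the work, as an engineer would, in place of code of your own. Each camera call takes 0.05 s, during which the arm holds its last target. There are 200 camera calls.

## Working session

There is one attempt and no reset: what is moved stays moved. The work goes in short steps, Python scripts to look and compute and a tool call to move; the robot and the scene stay as the last step left them, time stands still between calls to the robot, and variables do not carry over. Pictures are saved under pics/ and viewed, at most 10 in all, crops included, and the job is handed in when it is done.

Besides the shell and the picture viewer there is one more tool, called as name(argument=value, ...) on one line, values as JSON. apply_moves: Moves the arm, as the interface text tells. Its arguments: {"type":"object","properties":{"motion":{"type":"string"},"force":{"type":"number"}},"required":["motion"]}

```bash
mkdir -p pics; ls; python3 - <<'E'
from cell import robot
import cv2,numpy as np
for n in("side","top"):
    p=robot.read_camera(n); cv2.imwrite(f"pics/{n}0.png",p["img"][:,:,::-1])
    print(n,p["fovy"],p["cx"],p["cy"],p["R"],p["t"])
    for t in("chute_track","chute_mouth","chute_stop","chute_gate_handle","heatsink_1_center","heatsink_1_fins","stock_tray"):
        try:
            for d in robot.search_frame(t,p)[:4]: print(n,t,np.round(d["centre"],3),round(d["score"],2))
        except Exception as e: print(t,e)
print(robot.observe())
E
```

```text
pics
side 47.961247420933944 312.53794304419904 245.86356093557546 [[ 0.9023877  -0.43085254 -0.00790754]
 [-0.23262259 -0.47159938 -0.85057672]
 [ 0.36274394  0.76938944 -0.52579151]] [-0.48543761  0.2098945   1.37522169]
side chute_track [ 0.6   -0.013  0.126] 0.72
side chute_track [0.453 0.284 0.006] 0.43
side chute_mouth [ 0.603 -0.012  0.123] 0.7
side chute_stop [ 0.604 -0.012  0.124] 0.68
side chute_gate_handle [ 0.493 -0.094  0.065] 0.73
side chute_gate_handle [0.454 0.285 0.008] 0.5
side heatsink_1_center [0.329 0.256 0.062] 0.81
side heatsink_1_center [0.339 0.142 0.055] 0.8
side heatsink_1_center [0.48  0.375 0.061] 0.64
side heatsink_1_fins [0.481 0.374 0.058] 0.79
side heatsink_1_fins [0.328 0.249 0.066] 0.78
side heatsink_1_fins [0.334 0.144 0.053] 0.7
side stock_tray [0.456 0.285 0.005] 0.58
top 55.86667034993987 314.2786400292577 242.00278303481846 [[-5.03661958e-04 -9.99955948e-01  9.37273843e-03]
 [-9.94048955e-01 -5.20359060e-04 -1.08933028e-01]
 [ 1.08933107e-01 -9.37182626e-03 -9.94004903e-01]] [-0.03488672  0.53922409  1.13285317]
top chute_track [0.595 0.004 0.1
[... 521 characters left out ...]
0.46  0.316 0.003] 0.85
{'time': 0.8, 'qpos': array([ 1.05901897e+00,  3.41949891e-01,  1.52408441e+00,  1.50234938e-05,
        1.27539328e+00, -1.46001935e-01]), 'qvel': array([ 0.00102816,  0.00029091, -0.00058324,  0.00036484,  0.00049433,
        0.00122321]), 'joint_efforts': array([-4.45165333e-04, -4.31102514e+01, -2.44464344e+01,  7.18813646e-02,
        4.81907674e-02, -1.25540546e-05]), 'tool_pos': array([0.18776872, 0.49030417, 0.22677199]), 'tool_rot': array([3.14142724e+00, 9.79545198e-06, 2.77581285e+00]), 'contact_force': array([ 0.45599131, -0.12323767,  0.67410958]), 'torque': array([-0.03287879,  0.01760724,  0.00729247]), 'grip_force': 0.0, 'opening': 0.09194113547788473}
```

View pics/side0.png

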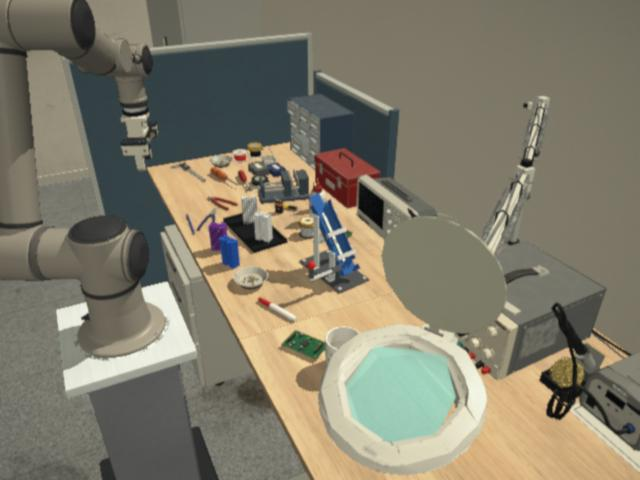

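View pics/top0.png

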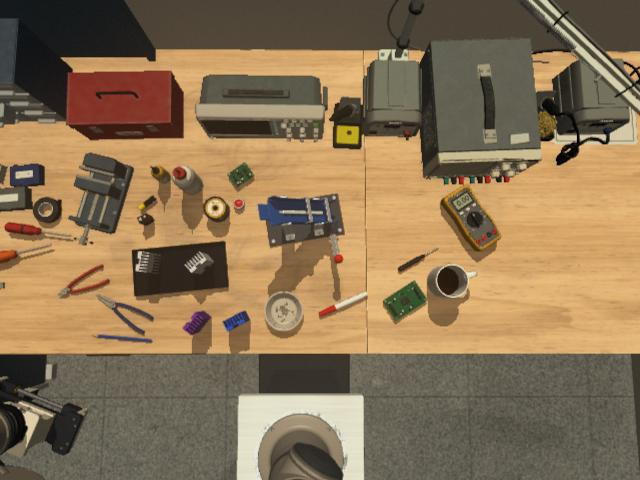

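The top view shows the chute at px (262–343, 195–240), the red ball at (338,258) and the tray at (180,270) with aluminium heatsinks at (147,262) and (198,261). The blue and purple look-alikes stand outside the tray. I'll zoom in next.

```bash
python3 - <<'E'
import cv2,numpy as np
t=cv2.imread("pics/top0.png");s=cv2.imread("pics/side0.png")
def c(im,x,y,w,h,W,H): return cv2.resize(im[y:y+h,x:x+w],(W,H),interpolation=cv2.INTER_CUBIC)
a=np.hstack([c(t,255,187,100,80,400,320),c(s,290,187,100,80,400,320)])
b=np.hstack([c(t,130,238,100,70,400,280),c(s,215,185,100,70,400,280)])
cv2.imwrite("pics/z1.png",np.vstack([a,b]))
E
```

```text
(no output)
```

View pics/z1.png

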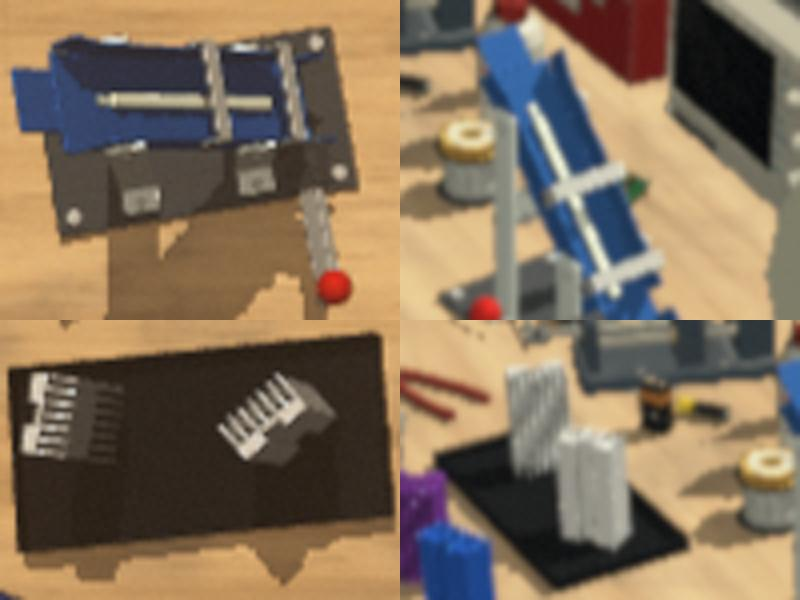

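The rib, tongue, ball and both heatsink tops show clearly. In the tray, the left heatsink has its fins facing image-right, and the right one has its fins facing up-left. Next I fit the poses from these pixels.

```bash
cat > h.py <<'E'
from cell import robot
import cv2,numpy as np
from scipy.optimize import least_squares
from scipy.spatial.transform import Rotation as Ro
def proj(p,X):
    c=np.atleast_2d(X)@p["R"].T+p["t"]; f=240/np.tan(np.radians(p["fovy"]/2))
    return c[:,:2]/c[:,2:]*f+[p["cx"],p["cy"]]
def ray(p,u,z):   # world point at height z on pixel u
    f=240/np.tan(np.radians(p["fovy"]/2)); d=p["R"].T@np.array([(u[0]-p["cx"])/f,(u[1]-p["cy"])/f,1]); o=-p["R"].T@p["t"]
    return o+d*(z-o[2])/d[2]
s47,c47=np.sin(np.radians(47)),np.cos(np.radians(47))
R0=np.array([[0,1,0],[-c47,0,-s47],[-s47,0,c47]])  # columns xc,yc,zc
def chuteR(w): return Ro.from_euler('z',w).as_matrix()@R0
E
python3 - <<'E'
from h import *
T=robot.read_camera("top");S=robot.read_camera("side")
up=lambda c,x0,y0,ox,oy:np.array([(c[0]-ox+.5)/4-.5+x0,(c[1]-oy+.5)/4-.5+y0])
tt=lambda c:up(c,255,187,0,0); ss=lambda c:up(c,290,187,400,0)
obs=[(T,(13,70),(-30,18,0)),(T,(18,131),(-30,-18,0)),(T,(112,99),(38,0,5)),(T,(272,103),(184,0,5)),
     (S,(478,39),(-30,-18,0)),(S,(521,25),(-30,18,0)),(S,(536,108),(38,0,5)),(S,(613,292),(184,0,5))]
def res(v):
    R=chuteR(v[3]); return np.concatenate([proj(p,v[:3]+R@(np.array(q)/1e3))[0]-(tt(c) if p is T else ss(c)) for p,c,q in obs])
r=least_squares(res,[.6,.07,.19,0],loss='soft_l1'); print("chute",r.x.round(4)); print(res(r.x).reshape(-1,2).round(1))
r4=r.x
r2=least_squares(lambda v:res([v[0],v[1],.19,v[2]]),[.6,.07,0],loss='soft_l1'); print("z fixed",r2.x.round(4))
bt,bs=tt((335,287)),ss((486,309))
b=least_squares(lambda X:np.r_[proj(T,X)[0]-bt,proj(S,X)[0]-bs],[.5,-.09,.06]); print("ball",b.x.round(4),b.fun.round(1))
print("ball in chute",(chuteR(r4[3]).T@(b.x-r4[:3])*1e3).round(1))
hp=lambda c:up(c,130,238,0,320)
for n,cs in dict(A=[(31,374),(77,379),(71,462),(22,456)],B=[(306,410),(284,375),(219,428),(245,460)]).items():
    P=np.array([ray(T,hp(c),.093)[:2] for c in cs]); print(n,P.mean(0).round(4),np.linalg.norm(np.diff(P,axis=0),axis=1).round(3))
E
```

```text
chute [0.5894 0.0687 0.1908 0.1614]
[[-1.  -0.8]
 [ 0.2  0.1]
 [-0.4  0.1]
 [ 1.2  0.4]
 [-0.6 -1. ]
 [-1.  -0.8]
 [ 0.3  1.1]
 [ 1.6  2.2]]
z fixed [0.5895 0.0689 0.1613]
ball [ 0.4913 -0.0916  0.1072] [-0.   0.1  0.1 -0. ]
ball in chute [ 158.3 -122.6   47.2]
A [0.4836 0.38  ] [0.028 0.05  0.03 ]
B [0.4832 0.2519] [0.025 0.05  0.025]
```

apply_moves(motion="0 0 0 0 0 0 -0.175;0 0 0 0 0 0 -0.175;0 0 0 0 0 0 -0.175;0 -2.85 -4.5 0 0 0 0;0 -2.85 -4.5 0 0 0 0;0 -2.85 -4.5 0 0 0 0;0 -2.85 -4.5 0 0 0 0;0 -2.85 -4.5 0 0 0 0;0 -2.85 -4.5 0 0 0 0;0 0 -5 0.4 0 0 0;0 0 -5 0.4 0 0 0;0 0 -5 0.4 0 0 0;0 0 -5 0.4 0 0 0;0 0 -5 0.4 0 0 0;0 0 -5 0.4 0 0 0;0 0 -5 0.4 0 0 0;0 0 0 0 0 0 0", force=20)

```text
time: 3.02
tool_pos: [0.4552, -0.0976, 0.1984]
tool_rot: [-3.141, -0.0, -2.987]
contact_force: [-0.9, 0.2, -0.0]
opening: 0.0005
grip_force: 0.0
```

apply_moves(motion="0 1 0 3 0 0 0;0 0 0 4 0 0 0;0 0 0 4.2 0 0 0;0 0 0 0 0 0 0")

```text
time: 3.52
tool_pos: [0.443, -0.0946, 0.0849]
tool_rot: [3.138, -0.005, -2.982]
contact_force: [-0.3, 0.5, 1.1]
opening: 0.0009
grip_force: 0.0
```

```bash
python3 - <<'E'
from h import *
t=robot.read_camera("top");s=robot.read_camera("side")
c=lambda im,x,y,w,h,W,H:cv2.resize(im[y:y+h,x:x+w,::-1],(W,H),interpolation=cv2.INTER_CUBIC)
cv2.imwrite("pics/p1.png",np.hstack([c(t["img"],255,187,100,100,400,400),c(s["img"],275,205,100,100,400,400)]))
o=robot.observe(); print(o["qpos"].round(2),o["tool_pos"])
E
```

```text
[-0.38  0.39  1.9   0.    0.85 -2.11] [ 0.44556811 -0.09588336  0.08770364]
```

View pics/p1.png

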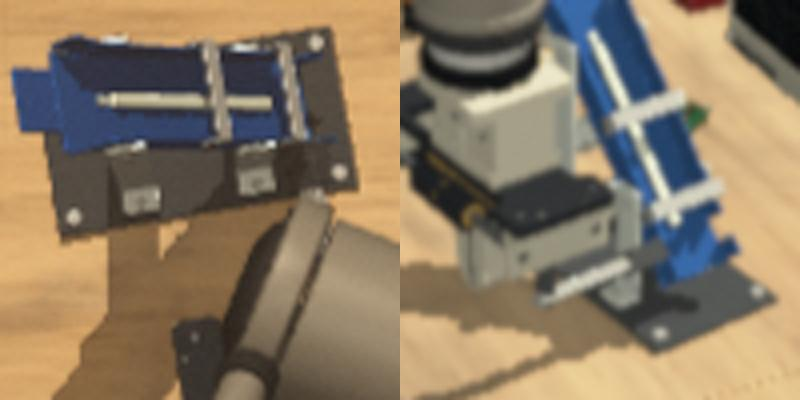

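apply_moves(motion="0 -1.5 0 0 0 0 0;0 -1 0 0 0 0 0;0 -1 0 0 0 0 0;0 -1 0 0 0 0 0;0 -1 0 0 0 0 0;0 -1 0 0 0 0 0;0 -0.7 0 0 0 0 0;0 0 0 0 0 0 0")

```text
time: 4.62
tool_pos: [0.5168, -0.0848, 0.0865]
tool_rot: [-3.142, 0.001, -2.982]
contact_force: [0.7, -0.8, 0.5]
opening: 0.0004
grip_force: 0.0
```

```bash
python3 - <<'E'
from h import *
t=robot.read_camera("top");s=robot.read_camera("side")
c=lambda im,x,y,w,h,W,H:cv2.resize(im[y:y+h,x:x+w,::-1],(W,H),interpolation=cv2.INTER_CUBIC)
cv2.imwrite("pics/p2.png",np.hstack([c(t["img"],255,187,100,100,400,400),c(s["img"],275,205,100,100,400,400)]))
o=robot.observe(); print(o["contact_force"])
for n,p in(("top",t),("side",s)):
    for d in robot.search_frame("chute_gate_handle",p)[:3]: print(n,d["centre"],d["score"])
E
```

```text
[ 0.12789451 -1.19987912  0.47368544]
side [0.5516, -0.0863, 0.0608] 0.69
side [0.482, 0.3728, 0.0619] 0.64
```

View pics/p2.png

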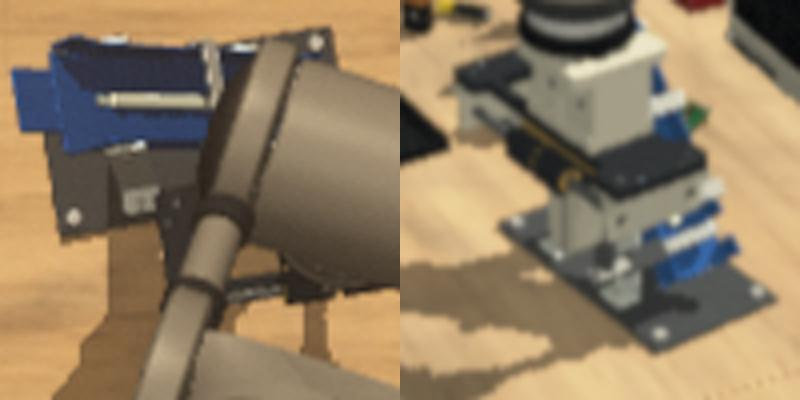

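apply_moves(motion="0 -0.4 0 0 0 0 0;0 -0.4 0 0 0 0 0;0 -0.2 0 0 0 0 0;0 0 0 0 0 0 0")

```text
time: 5.32
tool_pos: [0.526, -0.0833, 0.0866]
tool_rot: [3.141, -0.0, -2.982]
contact_force: [-2.8, 0.3, 1.0]
opening: 0.0002
grip_force: 0.9
```

apply_moves(motion="0 -0.3 0 0 0 0 0;0 -0.3 0 0 0 0 0")

```text
time: 5.58
tool_pos: [0.5269, -0.0829, 0.0863]
tool_rot: [3.14, -0.011, -2.981]
contact_force: [-26.6, -7.4, 16.5]
opening: 0.0002
grip_force: 13.5
```

The force jumped at the stop, with the tool at channel y = −86 mm, exactly where it should be for a shut gate. I'll retreat and compute the heatsink picks.

apply_moves(motion="0 0.6 0 0 0 0 0;0 2 0 0 0 0 0;0 3 0 0 0 0 0;0 0 0 -6 0 0 0;0 -2 5 -6 0 0 0;100 -1 6 0 0 0 0;100 0 6 0 0 0 0;100 0 6 0 0 0 0;100 0 6 0 0 0 0;100 0 0 0 0 0 0")

```text
time: 6.82
tool_pos: [0.4571, 0.1918, 0.1935]
tool_rot: [3.14, 0.002, -2.976]
contact_force: [0.2, -0.0, -1.7]
opening: 0.0461
grip_force: 0.0
```

```bash
cat >> h.py <<'E'
def rel(pos,yaw):  # shift in current tool axes, and turn about tool z, to a tool-down pose
    o=robot.observe(); R=Ro.from_euler('xyz',o["tool_rot"]).as_matrix()
    y0=o["tool_rot"][2]; d=(y0-yaw+np.pi)%(2*np.pi)-np.pi
    R1=Ro.from_euler('xyz',[np.pi,0,yaw]).as_matrix()
    print("turn tz",round(d,3),"shift before turn cm",(R.T@(np.array(pos)-o["tool_pos"])*100).round(2),"shift if turned first",(R1.T@(np.array(pos)-o["tool_pos"])*100).round(2), o["qpos"].round(2))
E
python3 - <<'E'
from h import *
T=robot.read_camera("top"); S=robot.read_camera("side")
cv2.imwrite("pics/gate.png",cv2.resize(S["img"][230:300,290:370,::-1],(640,560),interpolation=cv2.INTER_CUBIC))
for d in robot.search_frame("chute_gate_handle",T)[:3]: print(np.round(d["centre"],3),d["score"])
# red ball pixels
for p in (T,S):
    h=cv2.cvtColor(p["img"],cv2.COLOR_RGB2HSV); m=((h[...,0]<6)|(h[...,0]>174))&(h[...,1]>190)&(h[...,2]>110)
    m[:, :280]=0; m[:,360:]=0; m[:215]=0; m[285:]=0
    ys,xs=np.nonzero(m); print(len(xs),xs.mean() if len(xs) else 0,ys.mean() if len(xs) else 0)
up=lambda c:np.array([(c[0]+.5)/4-.5+130,(c[1]-320+.5)/4-.5+238])
for n,cs in dict(A=[(31,374),(77,379),(71,462),(22,456)],B=[(306,410),(284,375),(219,428),(245,460)]).items():
    P=np.array([ray(T,up(c),.093)[:2] for c in cs]); f=P[1]+P[2]-P[0]-P[3]; w=P[0]+P[1]-P[2]-P[3]
    print(n,P.mean(0).round(4),"fin ang",np.arctan2(f[1],f[0]),"width ang",np.arctan2(w[1],w[0]))
wb=np.arctan2(*(lambda P:(P[0]+P[1]-P[2]-P[3])[::-1])(np.array([ray(T,up(c),.093)[:2] for c in [(306,410),(284,375),(219,428),(245,460)]])))
print(wb+np.pi/2, wb-np.pi/2)
E
```

```text
[0.595 0.001 0.134] 0.71
[ 0.553 -0.075  0.067] 0.44
52 333.86538461538464 234.44230769230768
30 328.4 257.96666666666664
A [0.4836 0.38  ] fin ang -1.6859227505406282 width ang -0.0496859957011306
B [0.4832 0.2519] fin ang 0.638144214863878 width ang -0.8722672421655571
0.6985290846293395 -2.4430635689604534
```

apply_moves(motion="100 0 0 0 0 0 -0.174;100 0 0 0 0 0 -0.174;100 0 0 0 0 0 -0.175;100 -2.9 1.5 0 0 0 0;100 -2.9 1.5 0 0 0 0;100 0 0 4 0 0 0;100 0 0 0 0 0 0")

```text
time: 7.85
tool_pos: [0.4827, 0.2458, 0.1508]
tool_rot: [3.14, -0.006, -2.462]
contact_force: [-0.0, 0.4, 0.6]
opening: 0.0919
grip_force: 0.0
```

```bash
python3 - <<'E'
from h import *
rel([.4832,.2519,.061],-2.453)
T=robot.read_camera("top"); S=robot.read_camera("side")
c=lambda im,x,y,w,h,W,H:cv2.resize(im[y:y+h,x:x+w,::-1],(W,H),interpolation=cv2.INTER_CUBIC)
cv2.imwrite("pics/p3.png",np.hstack([c(T["img"],130,230,100,100,400,400),c(S["img"],215,170,100,100,400,400)]))
print(ray(T,(333.87,234.44),.107))
E
```

```text
turn tz -0.009 shift before turn cm [-0.48  0.43  8.98] shift if turned first [-0.43  0.44  8.98] [ 0.33  0.45  1.58 -0.    1.12 -1.92]
[ 0.54904057 -0.08121432  0.107     ]
```

View pics/p3.png

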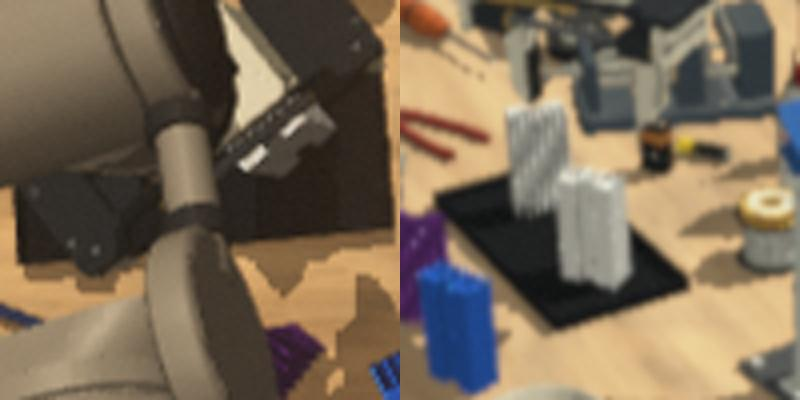

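apply_moves(motion="100 -0.45 0.4 0 0 0 -0.009;100 0 0 3 0 0 0;100 0 0 3 0 0 0;100 0 0 3 0 0 0;100 0 0 0 0 0 0;50 0 0 0 0 0 0;40 0 0 0 0 0 0;40 0 0 0 0 0 0;40 0 0 0 0 0 0;40 0 0 0 0 0 0", force=25)

```text
time: 9.2
tool_pos: [0.4848, 0.2539, 0.0635]
tool_rot: [-3.142, 0.0, -2.45]
contact_force: [0.2, 0.1, 0.8]
opening: 0.0481
grip_force: 24.7
```

apply_moves(motion="40 0 0 -4 0 0 0;40 0 0 -5 0 0 0;40 0 0 -5 0 0 0;40 0 0 0 0 0 0.175;40 0 0 0 0 0 0.175;40 0 0 0 0 0 0.175;40 0 0 0 0 0 0.175;40 0 0 0 0 0 0.175;40 0 0 0 0 0 0.175;40 0 0 0 0 0 0.175;40 0 0 0 0 0 0.175;40 0 0 0 0 0 0.175;40 0 0 0 0 0 0.175;40 0 0 0 0 0 0.175;40 0 0 0 0 0 0.175;40 0 0 0 0 -0.15 0;40 0 0 0 0 -0.15 0;40 0 0 0 0 -0.15 0;40 0 0 0 0 -0.15 0;40 0 0 0 0 -0.15 0")

```text
time: 11.7
tool_pos: [0.4846, 0.2543, 0.2033]
tool_rot: [3.14, 0.754, 1.732]
contact_force: [-0.2, -0.7, -2.6]
opening: 0.0485
grip_force: 24.7
```

```bash
cat >> h.py <<'E'
CH=np.array([.5894,.0688,.1905]);CR=chuteR(.1614)
def chrel(tc):  # shift/turn (tool axes) to reach chute-frame TCP tc(mm), tool z=xc, tool x=-zc
    o=robot.observe(); R=Ro.from_euler('xyz',o["tool_rot"]).as_matrix()
    G=np.c_[-CR[:,2],CR[:,1],CR[:,0]]
    p=CH+CR@(np.array(tc)/1e3)
    print("now chute mm",(CR.T@(o["tool_pos"]-CH)*1e3).round(1),"turn",Ro.from_matrix(R.T@G).as_rotvec().round(3),
     "shift if turned first cm",(G.T@(p-o["tool_pos"])*100).round(2),"world tgt",p.round(3),o["qpos"].round(2),o["opening"],o["contact_force"].round(1))
E
python3 - <<'E'
from h import *
chrel([-110,0,30])
E
```

```text
now chute mm [-145.7  -73.6 -137.5] turn [0.001 0.004 0.   ] shift if turned first cm [-16.75   7.36   3.57] world tgt [0.581 0.121 0.291] [ 0.69  0.66  1.3  -0.63  1.61  0.64] 0.04849760605268551 [-0.2 -0.7 -2.6]
```

apply_moves(motion="40 -4.2 1.85 0.9 0 0 0;40 -4.2 1.85 0.9 0 0 0;40 -4.2 1.85 0.9 0 0 0;40 -4.15 1.8 0.85 0 0.004 0;40 0 0 0 0 0 0;40 0 0 0 0 0 0")

```text
time: 12.45
tool_pos: [0.5804, 0.121, 0.2905]
tool_rot: [-3.14, 0.745, 1.734]
contact_force: [0.5, 0.7, -2.4]
opening: 0.0483
grip_force: 24.8
```

```bash
python3 - <<'E'
from h import *
chrel([-60,0,18])
T=robot.read_camera("top"); S=robot.read_camera("side")
c=lambda im,x,y,w,h,W,H:cv2.resize(im[y:y+h,x:x+w,::-1],(W,H),interpolation=cv2.INTER_CUBIC)
cv2.imwrite("pics/p4.png",np.hstack([c(T["img"],225,175,100,100,400,400),c(S["img"],275,150,100,100,400,400)]))
E
```

```text
now chute mm [-109.3   -0.5   29.5] turn [-0.001 -0.005  0.001] shift if turned first cm [1.15 0.05 4.93] world tgt [0.585 0.096 0.247] [ 0.43  0.57  1.21 -0.71  1.59  0.34] 0.04828875132580039 [ 0.5  0.7 -2.4]
```

View pics/p4.png

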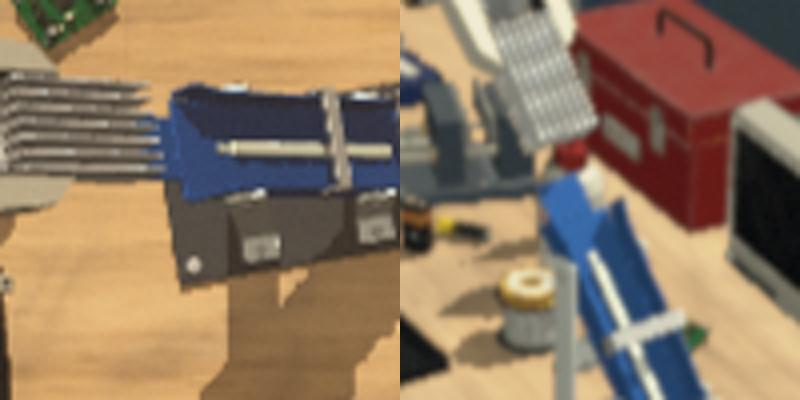

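```bash
python3 - <<'E'
from h import *
T=robot.read_camera("top"); S=robot.read_camera("side")
t=robot.observe()["tool_pos"];R=Ro.from_euler('xyz',robot.observe()["tool_rot"]).as_matrix()
for nm,q in dict(fin_far=(-13.5,22,60.5),fin_near=(-13.5,-22,60.5),base_far=(13.5,24,60.5),base_near=(13.5,-24,60.5)).items():
    X=t+R@(np.array(q)/1e3); a=(proj(T,X)[0]-[225,175]+.5)*4-.5; b=(proj(S,X)[0]-[275,150]+.5)*4-.5
    print(nm,a.round(),(b+[400,0]).round())
E
```

```text
fin_far [152.  87.] [596. 123.]
fin_near [165. 169.] [544. 138.]
base_far [118.  96.] [582. 136.]
base_near [132. 184.] [526. 153.]
```

apply_moves(motion="40 0.4 0.05 1.6 0 -0.004 0;40 0.4 0 1.6 0 0 0;40 0.3 0 1.7 0 0 0;40 0 0 1.2 0 0 0;40 0 0 1.3 0 0 0;40 0 0 0 0 0 0;40 0 0 0 0 0 0")

```text
time: 13.52
tool_pos: [0.5884, 0.0792, 0.2302]
tool_rot: [3.14, 0.75, 1.732]
contact_force: [-0.2, -0.9, -1.7]
opening: 0.0481
grip_force: 24.8
```

```bash
python3 - <<'E'
from h import *
chrel([-34,0,14])
E
```

```text
now chute mm [-36.1   0.7  19.4] turn [ 0.001 -0.001 -0.   ] shift if turned first cm [ 0.54 -0.07  0.21] world tgt [0.587 0.082 0.225] [ 0.36  0.59  1.34 -0.74  1.44  0.4 ] 0.04812145988033123 [-0.2 -0.9 -1.7]
```

Lower onto the floor in small steps.

apply_moves(motion="40 0.2 -0.06 0.1 0 0 0;40 0.15 0 0.1 0 0 0;40 0 0 0 0 0 0")

```text
time: 13.9
tool_pos: [0.5876, 0.0802, 0.2263]
tool_rot: [3.141, 0.751, 1.732]
contact_force: [-0.5, -0.8, -0.3]
opening: 0.0481
grip_force: 24.7
```

apply_moves(motion="40 0.15 0 0 0 0 0;40 0 0 0 0 0 0")

```text
time: 14.15
tool_pos: [0.5875, 0.0805, 0.2262]
tool_rot: [3.14, 0.752, 1.731]
contact_force: [-0.1, -3.9, 4.5]
opening: 0.0483
grip_force: 24.7
```

apply_moves(motion="100 -0.05 0 0 0 0 0;100 0 0 0 0 0 0;100 0 0 0 0 0 0;100 0 0 0 0 0 0;100 0 0 -3 0 0 0;100 0 0 -4 0 0 0;100 0 0 0 0 0 0")

```text
time: 15.02
tool_pos: [0.5803, 0.1299, 0.2785]
tool_rot: [3.135, 0.749, 1.731]
contact_force: [0.2, -0.3, -0.5]
opening: 0.0921
grip_force: 0.0
```

```bash
python3 - <<'E'
from h import *
T=robot.read_camera("top"); S=robot.read_camera("side")
c=lambda im,x,y,w,h,W,H:cv2.resize(im[y:y+h,x:x+w,::-1],(W,H),interpolation=cv2.INTER_CUBIC)
cv2.imwrite("pics/p5.png",np.hstack([c(T["img"],250,175,100,100,400,400),c(S["img"],285,170,100,100,400,400)]))
print(robot.observe()["tool_pos"])
E
```

```text
[0.57948105 0.12799723 0.27588538]
```

View pics/p5.png

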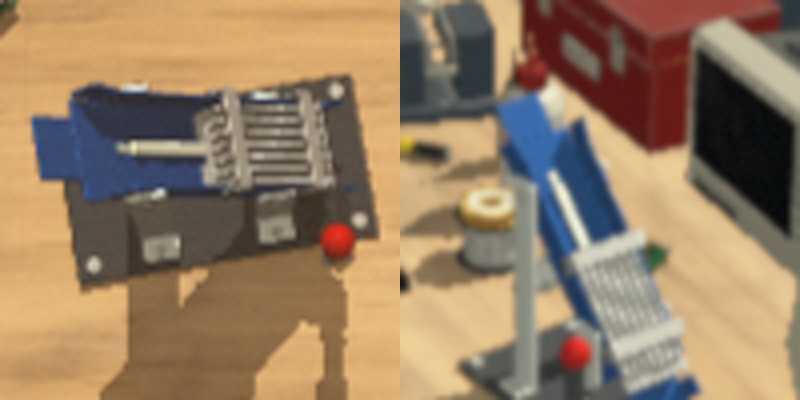

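The first heatsink lies fins up against the shut gate: top crop (210–330, 95–185), with the ball at (338,240). Now the second.

apply_moves(motion="100 0 0 0 0 0.15 0;100 0 0 0 0 0.15 0;100 0 0 0 0 0.15 0;100 0 0 0 0 0.15 0;100 0 0 0 0 0.15 0;100 0 0 0 0 0 0.11;100 0 0 0 0 0 0.11;100 4.9 -2.2 2 0 0 0;100 4.9 -2.2 2 0 0 0;100 4.9 -2.2 2 0 0 0;100 4.9 -2.2 2 0 0 0;100 4.9 -2.2 2 0 0 0;100 0 0 0 0 0 0;100 0 0 0 0 0 0")

```text
time: 16.88
tool_pos: [0.4841, 0.3779, 0.1756]
tool_rot: [-3.141, 0.001, 1.512]
contact_force: [0.4, -0.6, 0.5]
opening: 0.0919
grip_force: 0.0
```

```bash
python3 - <<'E'
from h import *
rel([.4836,.380,.063],1.51)
S=robot.read_camera("side")
for d in robot.search_frame("heatsink_1_center",S)[:5]: print(np.round(d["centre"],3),d["score"])
E
```

```text
turn tz 0.002 shift before turn cm [ 0.22 -0.05 11.26] shift if turned first [ 0.21 -0.06 11.26] [ 0.54  0.55  1.34 -0.    1.26  0.6 ]
[0.48  0.375 0.055] 0.95
[0.328 0.251 0.062] 0.72
[0.338 0.147 0.054] 0.66
```

apply_moves(motion="100 0.2 0 3.2 0 0 0;100 0 0 4 0 0 0;100 0 0 4 0 0 0;100 0 0 0 0 0 0;50 0 0 0 0 0 0;40 0 0 0 0 0 0;40 0 0 0 0 0 0;40 0 0 0 0 0 0;40 0 0 0 0 0 0", force=25)

```text
time: 18.1
tool_pos: [0.4843, 0.3811, 0.0648]
tool_rot: [3.141, -0.0, 1.513]
contact_force: [-0.1, 0.5, 1.3]
opening: 0.0484
grip_force: 24.5
```

apply_moves(motion="40 0 0 -4 0 0 0;40 0 0 -5 0 0 0;40 0 0 -5 0 0 0;40 0 0 0 0 0 -0.11;40 0 0 0 0 0 -0.11;40 0 0 0 0 -0.15 0;40 0 0 0 0 -0.15 0;40 0 0 0 0 -0.15 0;40 0 0 0 0 -0.15 0;40 0 0 0 0 -0.15 0;40 0 0 0 0 0 0")

```text
time: 19.48
tool_pos: [0.4827, 0.3823, 0.2007]
tool_rot: [-3.134, 0.752, 1.741]
contact_force: [0.3, -0.4, -1.7]
opening: 0.0484
grip_force: 24.6
```

```bash
python3 - <<'E'
from h import *
chrel([-110,0,30])
E
```

```text
now chute mm [-230.2  -54.9 -231.9] turn [-0.001  0.001  0.006] shift if turned first cm [-26.19   5.49  12.02] world tgt [0.581 0.121 0.291] [ 0.82  0.85  0.93 -0.59  1.84  0.64] 0.048443593640722635 [ 0.3 -0.4 -1.7]
```

apply_moves(motion="40 -4.4 0.9 2 0 0 0.006;40 -4.4 0.9 2 0 0 0;40 -4.4 0.9 2 0 0 0;40 -4.4 0.9 2 0 0 0;40 -4.3 0.9 2 0 0 0;40 -4.3 1 2 0 0 0;40 0 0 0 0 0 0;40 0 0 0 0 0 0")

```text
time: 20.48
tool_pos: [0.5809, 0.1191, 0.2959]
tool_rot: [3.134, 0.747, 1.722]
contact_force: [0.6, 0.1, -1.5]
opening: 0.0486
grip_force: 24.6
```

```bash
python3 - <<'E'
from h import *
chrel([-34,0,19])
T=robot.read_camera("top"); S=robot.read_camera("side")
c=lambda im,x,y,w,h,W,H:cv2.resize(im[y:y+h,x:x+w,::-1],(W,H),interpolation=cv2.INTER_CUBIC)
cv2.imwrite("pics/p6.png",np.hstack([c(T["img"],225,175,100,100,400,400),c(S["img"],275,150,100,100,400,400)]))
E
```

```text
now chute mm [-111.9   -0.3   34.6] turn [ 0.001 -0.003 -0.008] shift if turned first cm [1.56 0.03 7.79] world tgt [0.588 0.078 0.228] [ 0.43  0.57  1.2  -0.72  1.6   0.34] 0.048552557300288075 [ 0.6  0.1 -1.5]
```

View pics/p6.png

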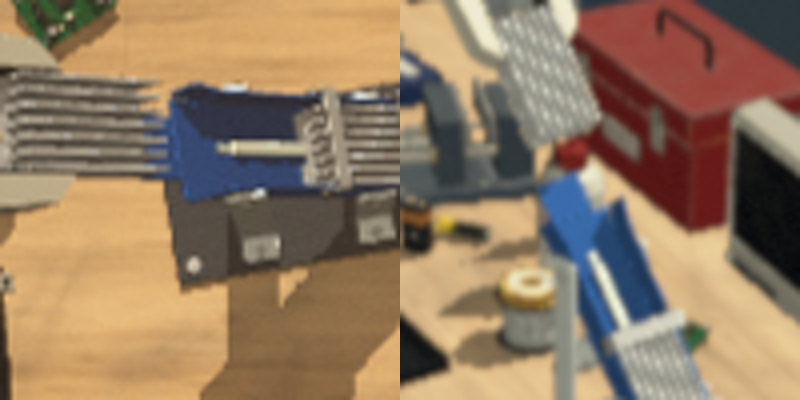

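Same attitude as the first one: fins up at top crop (10–165, 75–175), in line with the channel. Feeding it in.

apply_moves(motion="40 0.5 0 1.6 0 0 -0.008;40 0.5 0 1.6 0 0 0;40 0.5 0 1.7 0 0 0;40 0 0 1.3 0 0 0;40 0 0 1.4 0 0 0;40 0 0 0 0 0 0;40 0 0 0 0 0 0")

```text
time: 21.45
tool_pos: [0.5881, 0.0793, 0.2301]
tool_rot: [-3.141, 0.75, 1.734]
contact_force: [-0.2, 0.2, -0.7]
opening: 0.0487
grip_force: 24.6
```

```bash
python3 - <<'E'
from h import *
chrel([-34,0,14.5])
E
```

```text
now chute mm [-36.1   0.4  19.3] turn [ 0.001 -0.001  0.002] shift if turned first cm [ 0.48 -0.04  0.21] world tgt [0.587 0.081 0.225] [ 0.37  0.59  1.34 -0.74  1.44  0.39] 0.04869741974274465 [-0.2  0.2 -0.7]
```

apply_moves(motion="40 0.2 0 0.1 0 0 0;40 0.15 0 0.1 0 0 0;40 0 0 0 0 0 0")

```text
time: 21.82
tool_pos: [0.5878, 0.0805, 0.2259]
tool_rot: [-3.14, 0.75, 1.736]
contact_force: [-0.8, -0.6, -1.5]
opening: 0.0483
grip_force: 24.5
```

apply_moves(motion="40 0.15 0 0 0 0 0;40 0 0 0 0 0 0")

```text
time: 22.08
tool_pos: [0.5877, 0.0809, 0.2256]
tool_rot: [-3.141, 0.752, 1.735]
contact_force: [0.2, -3.3, 4.3]
opening: 0.0482
grip_force: 24.4
```

Contact with the floor. Release and retreat.

apply_moves(motion="100 -0.05 0 0 0 0 0;100 0 0 0 0 0 0;100 0 0 0 0 0 0;100 0 0 0 0 0 0;100 0 0 -3 0 0 0;100 0 0 -4 0 0 0;100 0 0 -4 0 0 0;100 0 0 0 0 0 0;100 0 0 0 0 0 0")

```text
time: 23.2
tool_pos: [0.5752, 0.1547, 0.3046]
tool_rot: [-3.138, 0.75, 1.737]
contact_force: [-0.8, 0.8, -0.4]
opening: 0.0916
grip_force: 0.0
```

```bash
python3 - <<'E'
from h import *
T=robot.read_camera("top"); S=robot.read_camera("side")
c=lambda im,x,y,w,h,W,H:cv2.resize(im[y:y+h,x:x+w,::-1],(W,H),interpolation=cv2.INTER_CUBIC)
cv2.imwrite("pics/p7.png",np.hstack([c(T["img"],250,175,100,100,400,400),c(S["img"],285,170,100,100,400,400)]))
for x in(6.5,96.5,186.5):
    X=CH+CR@np.array([x,0,27])/1e3; print(x,((proj(T,X)[0]-[250,175]+.5)*4).round(),((proj(S,X)[0]-[285,170]+.5)*4+[400,0]).round())
E
```

```text
6.5 [117. 137.] [553. 131.]
96.5 [228. 141.] [604. 247.]
186.5 [326. 145.] [656. 365.]
```

View pics/p7.png

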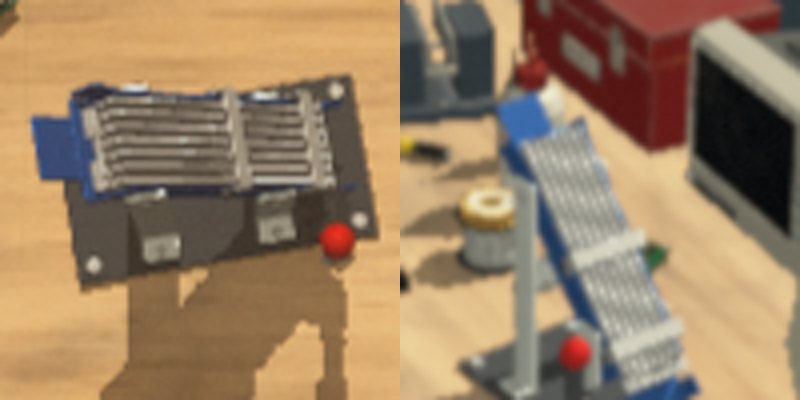

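Both heatsinks lie fins up in line. The upper one's end is at top crop (85–117, 137), as predicted for a seated part, and the ball is at (338,240) in the shut position. Handing in.

```bash
python3 -c "
from cell import robot
print(robot.hand_in())"
```

```text
the job is handed in; nothing more can be done
None
```

The gate is shut and both heatsinks lie fins up in the chute, one right behind the other against the gate. I handed the job in at about 23 s, and the hand-in gave no verdict.

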